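# Turn the washed cups over onto their drying pegs

### The arm

A 7-joint arm with a two-finger parallel gripper is mounted at the origin on the work surface. World frame = base frame: x ahead of the robot, y to its left, z up, the work surface at z = 0. Lengths are in m, angles in rad, forces in N, time in s.
With the tool pointing down it reaches from about 0.4 to 0.875 m from the base axis. Payload 6.5 kg.
Tool frame: the origin (TCP) lies midway between the tips of the shut fingers; the grasp point (between the pads) lies bot.hold_point_z behind it (bot.hold_point_z is the distance from the TCP to the grasp point, in m); z points along the fingers, y is the line along which they close (so a half turn about z gives the same grasp; the last joint's range is limited). The gripper opens to 85 mm and grips with 20 to 120 N. Pads are 22 mm wide; open, the fingers measure 114 mm over their backs; the gripper's body (76 mm by 85 mm) begins 54 mm behind the grasp point. The pads swing forward as they close: fully open they stand 13 mm farther back than shut.
Start: joints at [1.147, 0.536, -0.004, 1.538, 0.003, 1.067, -0.071], TCP at [0.228, -0.609, 0.231] pointing down, gripper open.
Joint ranges: [-2.7, 2.7], [-0.37, 2.16], [-1.27, 1.26], [0.24, 2.4], [-1.31, 4.45], [0.19, 1.91], [-2.76, 2.76]. Speed limits (rad/s): [2.39, 2.39, 3.14, 3.14, 3.14, 3.14, 3.14].

### API

Orientations are given as a unit quaternion [x, y, z, w].
In Python, from bench import bot, vision, finder gives the robot as it stands.
- The arm moves only by the shell command python3 -m jog 'ROWS' [OPENING] [FORCE]. ROWS is JSON, a list of rows, each an object with "xyz": the shift along the tool's x, y, z in m, a list of three; "spin": the turn about the tool's z in degrees. A call has 1 to 10 rows; each row shifts and turns the commanded pose from where the row before left it, along the tool's axes as they then stand; what a row does not reach is not made up. A row lasts 1/12 s, in which the tool goes at most 41.7 mm and 7.16 degrees, less where a joint would pass 70% of its speed; a pose out of reach is approached as far as the arm can. A call with a gripper value outside its range is refused whole. OPENING is the finger opening in m, from 0 to 0.0854, set as the call begins (- or left out, the last holds). The fingers move at their own pace and stop on an object; FORCE is the grip in N (left out, the last holds). Time passes only in rows, so rows that do not move let the fingers close. It gives the time, the measured TCP pose, the force, the opening and the grip force at its end, in the units of the state.
- bot.get_state(): the state, without advancing time (a new reading comes with each control period).
- vision.snapshot(name): name is "side" or "top"; returns a dict with "img" (384x512x3 uint8, blue, green, red), "range_z" (384x512 float32, m along the optical axis (not along the pixel's ray), 0 where there is no reading), "K" (3x3 intrinsics, pixels), "pose" (4x4, takes a point from camera to world coordinates). Camera axes: x right, y down, z forward; pixel columns grow to the right and rows downward; lengths in m; the calibration is good to about 2 mm. A picture is of the moment at which its call begins.
- bot.close_job(): hands the job in; it is judged then, once.
Trained networks look in the newest picture that a camera, given by its name, has taken for a name from the list of things; names that differ only in an ending like _2 or _b are one class to them, and where a whole thing is asked for, a point or a joint stands for the part that bears it (a point fixed in the world has none). Each returns a list of dicts, best first, with "score" (0 to 1); they miss things now and then, are a little off and sometimes report something else, mostly with a low value. They report only what shows in the picture. A call takes as long as a camera call. They do not tell look-alikes from the thing itself.
- finder.outline_of(camera, label): "region" (384x512 bool, what is visible of it) and "rect" ([left, top, right, bottom] in pixels, round what is visible of it).
The state is a dict: "t": time; "q": joint angles; "qvel": joint speeds; "joint_efforts": joint torques, N m; "tcp_pos": TCP position; "orientation": TCP orientation; "force": force on the tool from outside, world axes, zero at the start; "wrist_torque": the same for the moment, N m; "grip_width": finger opening in m; "grip_force": force on a finger pad.
Only numpy, scipy, OpenCV 4.12 (cv2) and the standard library are available. Lean on these libraries where they do the work, as an engineer would, in place of code of your own. Each camera call takes 0.05 s, during which the arm holds its last target. There are 200 camera calls.

### The job

Put the two washed steel cups that lie in the wire cradles upside down on the free drying pegs in the tray, the tall cup on the free tall peg and the short cup on the short peg, each lowered (not dropped) until its rim sits flat on the peg's foot. Leave the cup that is already drying where it is, and do not push aside or knock over anything else on the table.

Things in the scene. Friction and masses are not known exactly. Their poses are not given: they have to be found in the camera images.
- tall_cup: the taller, narrower cup: straight steel cylinder open at one end, 56 mm outside diameter, 118 mm long, 3 mm wall, 4 mm bottom. Origin: centre of the outer face of its closed bottom; z runs to the open mouth. It starts lying in a low cradle, axis 38 mm above the table, mouth pointing 15 to 75 degrees left of +x
- tall_cup_mouth (a point): centre of the tall cup's rim plane, 118 mm from its origin
- short_cup: the shorter, wider cup: straight steel cylinder open at one end, 66 mm outside diameter, 78 mm long, 3 mm wall, 4 mm bottom. Origin: centre of the outer face of its closed bottom; z runs to the open mouth. It starts lying like the other, axis 44 mm above the table
- short_cup_mouth (a point): centre of the short cup's rim plane, 78 mm from its origin
- cradle_tall: fixed cradle under the tall cup's middle: a plate 80 x 52 mm, 4 mm thick, with two parallel 6 mm wire rods along its x axis, 34 mm apart, their tops 15 mm above the table; the cup lies along x between and on the rods, its mouth to +x. Origin under its centre
- cradle_short: the same cradle, under the short cup's middle
- tray: fixed aluminium draining tray, 280 (x) x 300 (y) mm, rim 14 mm high, floor 4 mm thick; the three pegs stand in it. Origin under its centre
- peg_tall: fixed drying peg, tall and free: a dark round foot 84 mm across and 10 mm thick with a white upright post 40 mm in diameter, rising 98 mm above the foot, its last 22 mm tapering to 18 mm. Origin at the centre of the foot's underside (5 mm above the table), z up
- peg_short: fixed drying peg, short and stout: the same foot, with a white post 51 mm in diameter, rising 60 mm above the foot, its last 22 mm tapering to 23 mm. Origin at the centre of the foot's underside (5 mm above the table), z up
- peg_used: a second tall drying peg, the same as the tall one, already taken by the dried cup
- dried_cup: a cup like the tall one (56 mm diameter, 118 mm tall), already upside down on its peg, its top 133 mm above the table; to be left there. Origin at the centre of its closed bottom, which is uppermost; its z axis points down
- squeeze_bottle: clear squeeze bottle with white cap, 58 mm diameter, 190 mm tall; origin under its centre
- shaker: small glass shaker with steel cap, 42 mm diameter, 85 mm tall; origin under its centre
- ramekin_a: low steel sauce dish, 66 mm across, 30 mm tall, standing in the tray; origin under its centre
- ramekin_b: low steel sauce dish, 72 mm across, 28 mm tall; origin under its centre
- jar: amber glass jar with dark cap, 72 mm diameter, 100 mm tall; origin under its centre
- turner: kitchen turner (spatula) lying flat on the table
Mind the look-alikes: they are no part of the job. What is shaped like the peg_tall but red is not meant.

How it is judged:
By the outcome, as a careful person would: the job done as asked, in the order asked, and still so for the second after the job is handed in, with the robot touching nothing.
It also fails if it takes over 61 s, if anything falls off the work surface, if the arm or the gripper's body presses on something with over 40 N, if the wrist force passes 120 N, or if a joint passes its speed limit or range.

## Working session

There is one attempt and no reset: what is moved stays moved. The work goes in short steps, Python scripts to look and compute and a shell command to move; the robot and the scene stay as the last step left them, time stands still between calls to the robot, and variables do not carry over. Pictures are saved under pics/ and viewed, at most 10 in all, crops included, and the job is handed in when it is done.

```bash
ls; mkdir -p pics; python3 - <<'E'
from bench import bot,vision,finder
import cv2,numpy as np
s=bot.get_state();print(s['t'],s['tcp_pos'],s['orientation'],s['grip_width'],bot.hold_point_z)
for n in('top','side'):
    d=vision.snapshot(n);cv2.imwrite(f'pics/{n}0.png',cv2.resize(d['img'],(800,600)));np.savez(f'{n}0.npz',**d)
    print(n,d['K'].tolist(),np.round(d['pose'],3).tolist())
    for l in('tall_cup','short_cup','peg_tall','peg_short','cradle_tall','cradle_short','dried_cup','tray'):
        print(l,[(round(float(o['score']),2),[int(v) for v in o['rect']],int(o['region'].sum())) for o in finder.outline_of(n,l)])
E
```

```text
pics
0.0 [ 0.22738589 -0.60823299  0.23039961] [ 9.84031280e-01  1.77993389e-01 -2.31693182e-04 -8.60503895e-04] 0.0850586729243451 0.0187
top [[369.26567567976565, 0.0, 253.86787309408172], [0.0, 369.26567567976565, 202.99599094126657], [0.0, 0.0, 1.0]] [[-0.009, -0.982, 0.189, 0.368], [-1.0, 0.012, 0.018, 0.034], [-0.02, -0.188, -0.982, 1.219], [0.0, 0.0, 0.0, 1.0]]
tall_cup [(0.74, [366, 227, 408, 255], 727), (0.72, [152, 222, 176, 248], 525), (0.32, [272, 165, 296, 191], 459)]
short_cup [(0.56, [293, 205, 326, 232], 477)]
peg_tall [(0.81, [153, 219, 176, 248], 519), (0.65, [91, 227, 122, 248], 554)]
peg_short [(0.75, [200, 230, 225, 255], 526), (0.63, [136, 171, 246, 272], 5665)]
cradle_tall []
cradle_short []
dried_cup [(0.6, [180, 189, 205, 216], 419)]
tray [(0.89, [137, 170, 244, 273], 5539)]
side [[446.49987151264617, 0.0, 252.06771916629916], [0.0, 446.49987151264617, 196.78202225076905], [0.0, 0.0, 1.0]] [[-0.803, -0.408, 0.435, -0.029], [-0.597, 0.557, -0.578, 0.799], [-0.006, -0.723, -0.69, 1.047], [0.0, 0.0, 0.0, 1.0]]
tall_cup [(0.92, [326, 150, 355, 174], 501), (0.35, [227, 149, 245, 202], 730)]
short_cup []
peg_tall [(0.76, [179, 274, 217, 314], 894), (0.75, [137, 333, 172, 373], 1075)]
peg_short [(0.63, [227, 250, 257, 279], 617)]
cradle_tall [(0.5, [332, 166, 347, 175], 64)]
cradle_short [(0.68, [270, 197, 297, 210], 124), (0.47, [210, 221, 229, 239], 304)]
dried_cup [(0.91, [185, 224, 209, 266], 763)]
tray [(0.71, [323, 151, 356, 176], 523), (0.68, [138, 217, 281, 340], 6042), (0.54, [286, 119, 320, 166], 451)]
```

View pics/top0.png

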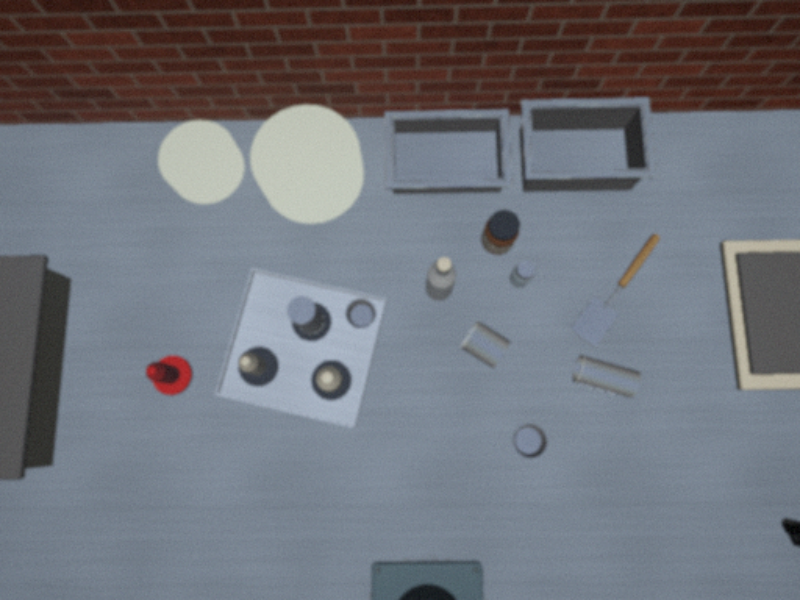

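View pics/side0.png

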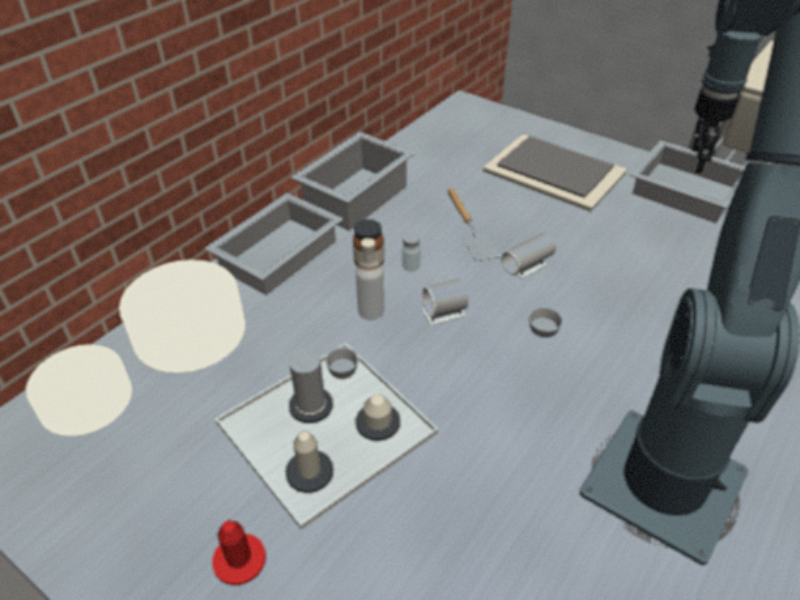

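The top picture (800x600) shows the tall cup in its cradle at (607,376) and the short cup at (486,344), both with the mouth to the left. In the tray are the dried cup on its peg (308,315), the white tall peg (258,365), the white short peg (330,379) and ramekin_a (361,314). ramekin_b is outside the tray at (530,440).

Two things are shaped like peg_tall: (258,365), white and inside the tray, and (170,372), red and outside it. The white one fits the description. I'll confirm it in a crop and measure everything from depth.

```bash
cat > h.py <<'E'
import numpy as np,cv2
def cloud(d):
    z=d['range_z'];v,u=np.indices(z.shape);K=d['K']
    p=np.stack([(u-K[0,2])/K[0,0]*z,(v-K[1,2])/K[1,1]*z,z],-1)
    w=p@d['pose'][:3,:3].T+d['pose'][:3,3]; w[z==0]=np.nan
    return w
E
python3 - <<'E'
from h import *
t=dict(np.load('top0.npz'));s=dict(np.load('side0.npz'))
a=t['img'][140:290,80:260];b=t['img'][190:270,280:420]
a=cv2.resize(a,(720,600),interpolation=3);cv2.imwrite('pics/crop1.png',a)
cv2.imwrite('pics/crop2.png',cv2.resize(b,(784,448),interpolation=3))
T=cloud(t);S=cloud(s)
def show(n,W,r,zmin,zmax=.3):
    l,tp,R,B=r;p=W[tp:B,l:R].reshape(-1,3);p=p[np.nan_to_num(p[:,2])>zmin];p=p[p[:,2]<zmax]
    c=p.mean(0);print(n,len(p),'mean',c.round(4),'zmax',np.percentile(p[:,2],98).round(4),end=' ')
    if len(p)>20:
        (cx,cy),(w,h),ang=cv2.minAreaRect((p[:,:2]*1000).astype(np.float32));e,V=np.linalg.eigh(np.cov(p[:,:2].T));print('rect',round(cx),round(cy),round(w),round(h),round(ang,1),'pca',np.degrees(np.arctan2(V[1,1],V[0,1])).round(1))
    else:print()
print('table z',np.nanmedian(T[280:330,200:300,2]),np.nanmedian(S[300:360,300:360,2]))
show('tallT',T,(360,220,415,260),.035);show('shortT',T,(288,198,330,240),.03)
show('tallS',S,(318,145,360,178),.025);show('shortS',S,(268,175,302,203),.025)
for n,r in dict(pegT=(140,215,180,250),pegS=(195,225,228,258),dried=(178,185,212,220),red=(90,224,125,255)).items():
    show(n+' top',T,r,.06)
for n,r in dict(pegT=(180,274,215,300),pegS=(228,250,258,275),dried=(183,224,212,262)).items(): show(n+' side',S,r,.05)
for nm in 'T','S':
    W={'T':T,'S':S}[nm]
    # objects: bottle, jar, shaker, ramekin b
    R=dict(bottle=(270,160,295,195),jar=(305,130,335,163),shaker=(325,165,345,185),ramb=(325,268,352,295))if nm=='T' else dict(bottle=(226,150,246,206))
    for n,r in R.items(): show(n+nm,W,r,.015)
E
```

```text
table z 0.001242747069363337 0.001953404251693658
tallT 679 mean [ 0.4668 -0.3655  0.0594] zmax 0.0684 rect 470 -367 119 56 72.7 pca 73.2
shortT 516 mean [ 0.5334 -0.1217  0.0695] zmax 0.0795 rect 537 -124 78 66 56.4 pca 56.3
tallS 463 mean [ 0.4579 -0.3639  0.054 ] zmax 0.069 rect 467 -370 124 62 73.2 pca 67.0
shortS 493 mean [ 0.5238 -0.1188  0.0612] zmax 0.0794 rect 534 -130 81 73 56.9 pca -145.0
pegT top 158 mean [0.4986 0.3441 0.0991] zmax 0.1171 rect 501 348 37 37 40.0 pca 155.9
pegS top 151 mean [0.4699 0.1939 0.0701] zmax 0.0794 rect 471 195 43 43 29.0 pca 131.5
dried top 358 mean [0.5913 0.2356 0.1246] zmax 0.1385 rect 596 239 55 54 42.7 pca -137.3
red top 169 mean [0.483  0.5262 0.0938] zmax 0.1124 rect 485 531 36 37 63.7 pca 168.9
pegT side 306 mean [0.4899 0.3527 0.0889] zmax 0.1156 rect 493 351 39 31 43.8 pca 47.7
pegS side 223 mean [0.4611 0.1983 0.0655] zmax 0.0793 rect 464 195 48 44 41.5 pca -139.0
dried side 623 mean [0.5829 0.244  0.1087] zmax 0.1371 rect 591 237 56 55 44.4 pca 45.5
bottleT 404 mean [ 0.6555 -0.031   0.1231] zmax 0.193 rect 662 -32 56 48 72.7 pca 79.7
jarT 517 mean [ 0.7651 -0.1594  0.0831] zmax 0.1047 rect 771 -163 68 66 33.2 pca 61.3
shakerT 201 mean [ 0.6803 -0.2027  0.0689] zmax 0.0901 rect 684 -206 39 38 10.9 pca 175.0
rambT 141 mean [ 0.3424 -0.2155  0.0252] zmax 0.0321 rect 344 -210 69 68 89.6 pca 172.9
bottleS 913 mean [ 0.6792 -0.0571  0.0915] zmax 0.1918 rect 712 -89 70 206 37.5 pca 129.9
```

View pics/crop1.png

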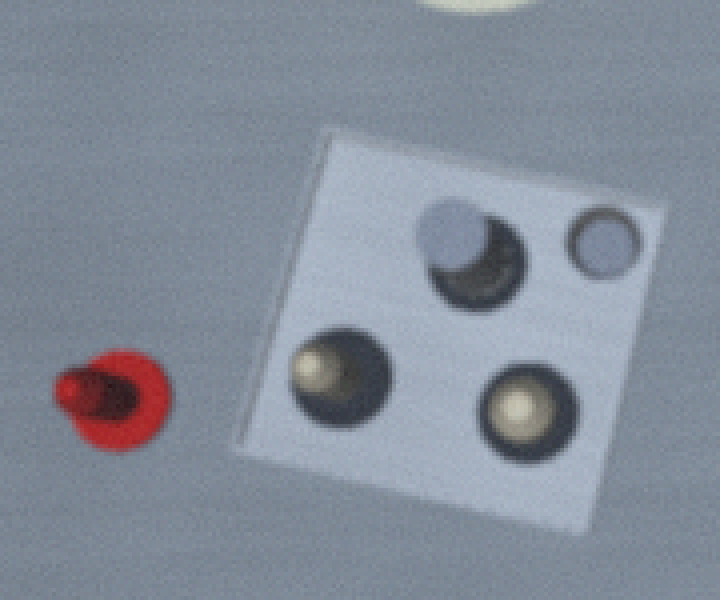

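View pics/crop2.png

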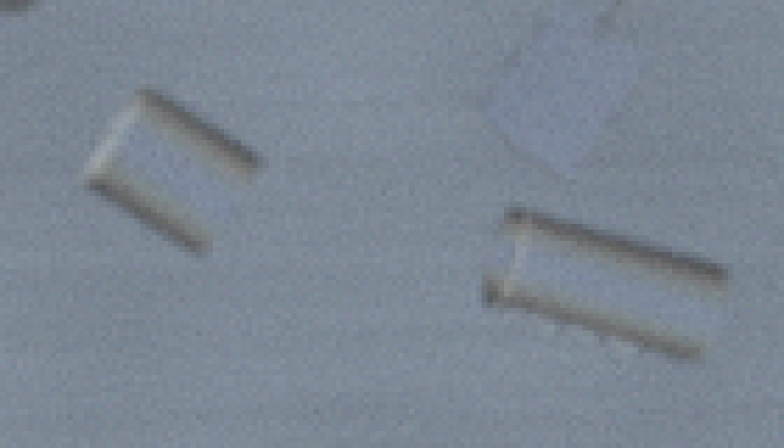

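The crops confirm it: the white tall peg is inside the tray at crop (340,378), the red look-alike is outside at (115,400), and both cup mouths point left. Next I'll refine the poses by fitting the known shapes.

```bash
cat > fit.py <<'E'
from h import *
from scipy.optimize import least_squares as LS
t=dict(np.load('top0.npz'));s=dict(np.load('side0.npz'));C={'T':cloud(t),'S':cloud(s)}
def pts(W,c,r,z0,z1):
    p=W.reshape(-1,3);p=p[~np.isnan(p[:,0])];m=(np.hypot(*(p[:,:2]-c).T)<r)&(p[:,2]>z0)&(p[:,2]<z1);return p[m]
def peg(R,rt,zt):
    return lambda z:np.interp(z,[zt-.022,zt],[R,rt])
for n,c,f,zm,top in(('pegT',(.498,.35),peg(.02,.009,.113),.03,.113),('pegS',(.468,.195),peg(.0255,.0115,.075),.03,.075),('dried',(.594,.238),lambda z:.028+0*z,.03,.133)):
    for k,W in C.items():
        p=pts(W,np.array(c),.04,zm,.15)
        r=LS(lambda x:np.minimum(abs(np.hypot(p[:,0]-x[0],p[:,1]-x[1])-f(p[:,2]-x[2])),abs(p[:,2]-x[2]-top)) ,[*c,0],loss='soft_l1',f_scale=.002)
        print(n,k,len(p),r.x.round(4),np.sqrt(np.mean(r.fun**2)).round(4))
for n,c,R,L,h,a in(('tall',(.47,-.367),.028,.118,.038,73),('short',(.537,-.124),.033,.078,.044,56.5)):
    for k,W in C.items():
        p=pts(W,np.array(c),.07,.03,.1)
        def res(x):
            u=np.array([np.cos(x[2]),np.sin(x[2])]);q=p[:,:2]-x[:2];d=q@[-u[1],u[0]]
            return abs(np.hypot(d,p[:,2]-h-x[3])-R+.0)*1
        def res2(x):
            # outer or inner wall
            u=np.array([np.cos(x[2]),np.sin(x[2])]);q=p[:,:2]-x[:2];d=q@[-u[1],u[0]];r=np.hypot(d,p[:,2]-h-x[3]);return np.where(r>R-.0015,r-R,np.minimum(abs(r-R),abs(r-R+.003)))
        r=LS(res2,[*c,np.radians(a),0],loss='soft_l1',f_scale=.002);x=r.x
        u=np.array([np.cos(x[2]),np.sin(x[2])]);sx=(p[:,:2]-x[:2])@u;lo,hi=np.percentile(sx,[1,99]);m=x[:2]+u*(lo+hi)/2
        print(n,k,len(p),'mid',m.round(4),'ang',np.degrees(x[2]).round(1),'dz',x[3].round(4),'len',(hi-lo).round(4),'bottom',(m-u*L/2).round(4),np.sqrt(np.mean(r.fun**2)).round(4))
E
python3 fit.py
```

```text
pegT T 191 [0.501  0.3505 0.0013] 0.001
pegT S 373 [0.4986 0.345  0.0012] 0.0014
pegS T 215 [0.4709 0.1958 0.0011] 0.0015
pegS S 300 [0.468  0.1908 0.0012] 0.0017
dried T 394 [0.5962 0.2401 0.0017] 0.0016
dried S 714 [0.5933 0.2343 0.0013] 0.0014
tall T 683 mid [ 0.4695 -0.3663] ang 72.8 dz 0.001 len 0.117 bottom [ 0.4521 -0.4227] 0.0011
tall S 439 mid [ 0.4658 -0.3709] ang 73.6 dz 0.0013 len 0.1193 bottom [ 0.4491 -0.4275] 0.0015
short T 516 mid [ 0.5374 -0.124 ] ang 57.8 dz 0.0015 len 0.0761 bottom [ 0.5166 -0.157 ] 0.0011
short S 475 mid [ 0.5337 -0.1284] ang 57.1 dz 0.0015 len 0.0762 bottom [ 0.5125 -0.1611] 0.0015
```

```bash
cat > go.py <<'E'
# usage: go.py x y z heading_deg : spin first (deg), then tool-frame shift after that spin; also shift without spin
import sys,numpy as np
from bench import bot
from scipy.spatial.transform import Rotation as Rn
s=bot.get_state();R=Rn.from_quat(s['orientation']).as_matrix()
h=np.degrees(np.arctan2(R[1,0],R[0,0]));x=np.array([float(v) for v in sys.argv[1:4]]);d=x-s['tcp_pos']
print('t',round(s['t'],2),'tcp',np.round(s['tcp_pos'],4),'head',h.round(1),'tilt',R[:,2].round(3),'w',round(s['grip_width'],4),'F',np.round(s['force'],1),'q',np.round(s['q'],2))
sp=(h-float(sys.argv[4])+180)%360-180
H=np.radians(float(sys.argv[4]));c,n=np.cos(H),np.sin(H)
print('shift now mm',(R.T@d*1e3).round(1),'spin',sp.round(1),'| shift after spin mm',np.round([1e3*(c*d[0]+n*d[1]),1e3*(n*d[0]-c*d[1]),-1e3*d[2]],1))
E
python3 -m jog '[{"xyz":[0.035,-0.013,0],"spin":0},{"xyz":[0.035,-0.013,0],"spin":0},{"xyz":[0.035,-0.013,0],"spin":0},{"xyz":[0.035,-0.013,0],"spin":0},{"xyz":[0.035,-0.013,0],"spin":0},{"xyz":[0.035,-0.013,0],"spin":0},{"xyz":[0.035,-0.013,0],"spin":0},{"xyz":[0.035,-0.013,0],"spin":0}]' 0.085 20
python3 -m jog '[{"xyz":[0,0,0],"spin":-6.5},{"xyz":[0,0,0],"spin":-6.5},{"xyz":[0,0,0],"spin":-6.5},{"xyz":[0,0,0],"spin":-6.5},{"xyz":[0,0,0],"spin":-6.5},{"xyz":[0,0,0],"spin":-6.5},{"xyz":[0,0,0],"spin":-6.5},{"xyz":[0,0,0],"spin":-6.5},{"xyz":[0,0,0],"spin":0}]'
python3 go.py .4546 -.4117 .1 73.2
```

```text
t: 1.57
tcp_pos: [0.4547, -0.4121, 0.2315]
orientation: [0.984, 0.178, 0.0, 0.0]
force: [0.6, -0.1, -0.5]
grip_width: 0.0851
grip_force: 0.0
t: 2.32
tcp_pos: [0.4533, -0.4135, 0.2313]
orientation: [0.805, 0.593, 0.0, -0.0]
force: [0.5, 0.5, -0.3]
grip_width: 0.0851
grip_force: 0.0
t 2.32 tcp [ 0.4533 -0.4135  0.2313] head 72.7 tilt [ 0.  0. -1.] w 0.0851 F [ 0.5  0.5 -0.3] q [ 0.86  0.49 -0.27  1.63  0.15  1.04  0.25]
shift now mm [  2.1   0.6 131.3] spin -0.5 | shift after spin mm [  2.1   0.7 131.3]
```

```bash

python3 -m jog '[{"xyz":[0.002,0.001,0.036],"spin":-0.5},{"xyz":[0,0,0.036],"spin":0},{"xyz":[0,0,0.036],"spin":0},{"xyz":[0,0,0.036],"spin":0},{"xyz":[0,0,0.036],"spin":0},{"xyz":[0,0,0.02],"spin":0},{"xyz":[0,0,0.016],"spin":0},{"xyz":[0,0,0],"spin":0}]'
python3 -m jog '[{"xyz":[0,0,0],"spin":0},{"xyz":[0,0,0],"spin":0},{"xyz":[0,0,0],"spin":0},{"xyz":[0,0,0],"spin":0},{"xyz":[0,0,0],"spin":0},{"xyz":[0,0,0],"spin":0},{"xyz":[0,0,0],"spin":0},{"xyz":[0,0,0],"spin":0}]' 0.04 20
```

```text
t: 2.98
tcp_pos: [0.4528, -0.41, 0.0117]
orientation: [0.805, 0.594, -0.001, -0.003]
force: [-0.4, 0.3, -0.4]
grip_width: 0.0852
grip_force: 0.0
t: 3.65
tcp_pos: [0.456, -0.4128, 0.0166]
orientation: [0.804, 0.595, 0.0, 0.001]
force: [0.9, -1.2, 6.8]
grip_width: 0.0566
grip_force: 21.4
```

```bash

python3 -m jog '[{"xyz":[0,0,-0.01],"spin":0},{"xyz":[0,0,-0.02],"spin":0},{"xyz":[0,0,-0.025],"spin":0},{"xyz":[0,0,-0.03],"spin":0},{"xyz":[0,0,-0.03],"spin":0},{"xyz":[0,0,-0.03],"spin":0},{"xyz":[0,0,-0.03],"spin":0},{"xyz":[0,0,-0.02],"spin":0},{"xyz":[0,0,0],"spin":0},{"xyz":[0,0,0],"spin":0}]'
python3 - <<'E'
from h import *
from bench import vision
a=vision.snapshot('side');b=vision.snapshot('top');np.savez('s1.npz',**a);np.savez('t1.npz',**b)
x=cv2.resize(a['img'][80:200,300:460],(400,300),interpolation=3);y=cv2.resize(b['img'][190:290,330:463],(400,300),interpolation=3)
cv2.imwrite('pics/lift1.png',np.hstack([x,y]))
E
```

```text
t: 4.48
tcp_pos: [0.4551, -0.4119, 0.2115]
orientation: [0.804, 0.595, 0.0, 0.001]
force: [-0.0, -0.3, -1.2]
grip_width: 0.0561
grip_force: 21.8
```

View pics/lift1.png

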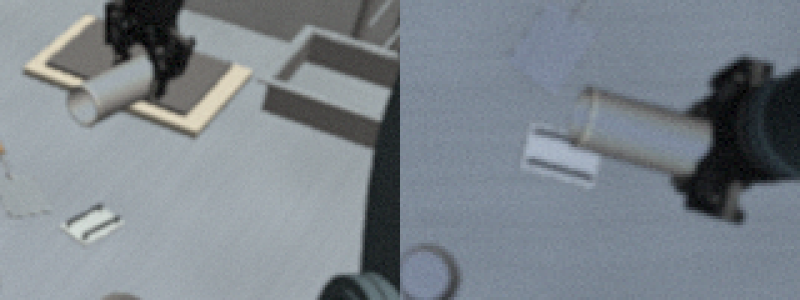

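The cup is held but stays nearly level, so the grip friction beats its weight: left half, mouth at (85,105); right half, cup body at (645,130). I'll measure its pitch and see whether opening the fingers slightly loosens the grip.

```bash
cat > pitch.py <<'E'
from h import *
from scipy.optimize import least_squares as LS
from bench import bot
from scipy.spatial.transform import Rotation as Rn
# fit held cup in the vertical plane of tool x; returns pitch (mouth below level) and pivot->offset
def fitcup(d,R,L,back,p0=0):
    s=bot.get_state();Rm=Rn.from_quat(s['orientation']).as_matrix();w=cloud(d).reshape(-1,3);w=w[~np.isnan(w[:,0])]
    q=(w-s['tcp_pos'])@Rm   # tool frame: x fwd, y closing, z down
    q[:,2]+=.022           # from the pads
    m=(abs(q[:,1])<R+.006)&(np.hypot(q[:,0],q[:,2])<L+.02)
    q=q[m]
    best=None
    for a0 in np.radians(np.arange(0,100,15)):
        u=np.array([np.cos(a0),np.sin(a0)]);k=q[(q[:,[0,2]]@u>.03)]
        # drop points far from the cylinder
        f=lambda x,k=k:(np.hypot(k[:,1]-x[1],k[:,0]*-np.sin(x[0])+k[:,2]*np.cos(x[0])-x[2])-R)
        r=LS(f,[a0,0,0],loss='cauchy',f_scale=.0015)
        n=(abs(r.fun if 0 else f(r.x))<.0025).sum()
        if abs(r.x[2])<.02 and (best is None or n>best[0]):best=(n,r.x,k)
    n,x,k=best;u=np.array([np.cos(x[0]),np.sin(x[0])]);ins=abs(np.hypot(k[:,1]-x[1],k[:,0]*-np.sin(x[0])+k[:,2]*np.cos(x[0])-x[2])-R)<.003
    print('n',n,'pitch',np.degrees(x[0]).round(1),'y off',(x[1]*1e3).round(1),'axis off',(x[2]*1e3).round(1),'reach mm',(np.percentile(k[ins][:,[0,2]]@u,98)*1e3).round(1),'grip',round(s['grip_force'],1),round(s['grip_width'],4),'t',round(s['t'],2))
    return x
if __name__=='__main__':
    import sys
    from bench import vision
    S=(.033,.078,.011) if sys.argv[1]=='short' else (.028,.118,.014)
    for c in sys.argv[2:]: print(c,end=' ');fitcup(vision.snapshot(c),*S)
E
python3 pitch.py tall top side
python3 -m jog '[{"xyz":[0,0,0],"spin":0},{"xyz":[0,0,0],"spin":0}]' 0.0555 20
python3 pitch.py tall top side
```

```text
top n 580 pitch -1.3 y off 0.2 axis off 3.2 reach mm 106.1 grip 21.8 0.0563 t 4.63
side n 306 pitch -1.6 y off -1.6 axis off 2.5 reach mm 101.4 grip 21.8 0.0567 t 4.68
t: 4.85
tcp_pos: [0.4546, -0.4114, 0.2093]
orientation: [0.804, 0.595, -0.0, -0.001]
force: [-0.1, 0.8, -2.2]
grip_width: 0.0565
grip_force: 21.8
top n 612 pitch -1.0 y off 0.2 axis off 3.4 reach mm 105.8 grip 21.8 0.0564 t 4.9
side n 304 pitch -1.4 y off -2.1 axis off 2.5 reach mm 101.5 grip 21.8 0.056 t 4.95
```

Still level at 20 N, so I'll use the fixed tall post as a stop. The level cup's lower rim goes against the post about 30 mm below its top. The hand then follows an arc up and forward, which pitches the mouth down over the post. First I'll carry the cup there.

```bash
python3 go.py .389 .2546 .21 40
python3 -m jog '[{"xyz":[0,0,0],"spin":6.6},{"xyz":[0,0,0],"spin":6.6},{"xyz":[0,0,0],"spin":6.6},{"xyz":[0,0,0],"spin":6.6},{"xyz":[0,0,0],"spin":6.6},{"xyz":[0,0,0],"spin":0}]' - 25
python3 go.py .389 .2546 .21 40
```

```text
t 4.95 tcp [ 0.4549 -0.4115  0.2097] head 73.0 tilt [-0.001  0.001 -1.   ] w 0.056 F [-0.2 -0.2 -0.9] q [ 0.86  0.51 -0.27  1.65  0.16  1.    0.24]
shift now mm [ 6.178e+02 -2.577e+02  2.000e-01] spin 33.0 | shift after spin mm [ 3.777e+02 -5.526e+02 -3.000e-01]
t: 5.45
tcp_pos: [0.4551, -0.4116, 0.2101]
orientation: [0.94, 0.34, -0.0, -0.0]
force: [0.7, -0.1, -1.4]
grip_width: 0.0562
grip_force: 26.8
t 5.45 tcp [ 0.4551 -0.4116  0.2101] head 39.8 tilt [-0. -0. -1.] w 0.0562 F [ 0.7 -0.1 -1.4] q [ 0.76  0.5  -0.14  1.65  0.08  0.99 -0.28]
shift now mm [ 3.755e+02 -5.542e+02  2.000e-01] spin -0.2 | shift after spin mm [ 3.775e+02 -5.528e+02  1.000e-01]
```

```bash

python3 -m jog '[{"xyz":[0.0188,-0.0277,0],"spin":0},{"xyz":[0.0188,-0.0277,0],"spin":0},{"xyz":[0.0188,-0.0277,0],"spin":0},{"xyz":[0.0188,-0.0277,0],"spin":0},{"xyz":[0.0188,-0.0277,0],"spin":0},{"xyz":[0.0188,-0.0277,0],"spin":0},{"xyz":[0.0188,-0.0277,0],"spin":0},{"xyz":[0.0188,-0.0277,0],"spin":0},{"xyz":[0.0188,-0.0277,0],"spin":0},{"xyz":[0.0188,-0.0277,0],"spin":0}]'
python3 -m jog '[{"xyz":[0.0188,-0.0277,0],"spin":0},{"xyz":[0.0188,-0.0277,0],"spin":0},{"xyz":[0.0188,-0.0277,0],"spin":0},{"xyz":[0.0188,-0.0277,0],"spin":0},{"xyz":[0.0188,-0.0277,0],"spin":0},{"xyz":[0.0188,-0.0277,0],"spin":0},{"xyz":[0.0188,-0.0277,0],"spin":0},{"xyz":[0.0188,-0.0277,0],"spin":0},{"xyz":[0.0188,-0.0277,0],"spin":0},{"xyz":[0.0188,-0.0277,0],"spin":0}]'
python3 -m jog '[{"xyz":[0,0,0],"spin":0},{"xyz":[0,0,0],"spin":0}]'
python3 go.py .389 .2546 .09 40
python3 pitch.py tall top side
```

```text
t: 6.28
tcp_pos: [0.4206, -0.0772, 0.2105]
orientation: [0.939, 0.344, 0.0, 0.0]
force: [0.3, -0.2, -0.2]
grip_width: 0.0561
grip_force: 27.0
t: 7.12
tcp_pos: [0.3866, 0.2559, 0.2105]
orientation: [0.939, 0.344, 0.0, 0.0]
force: [0.8, 1.0, 0.1]
grip_width: 0.0562
grip_force: 27.0
t: 7.28
tcp_pos: [0.3863, 0.2563, 0.2104]
orientation: [0.938, 0.345, 0.0, -0.0]
force: [-0.2, 0.5, -0.9]
grip_width: 0.0562
grip_force: 27.0
t 7.28 tcp [0.3863 0.2563 0.2104] head 40.4 tilt [-0.     0.001 -1.   ] w 0.0562 F [-0.2  0.5 -0.9] q [-0.23  0.29 -0.53  2.01  0.19  0.88 -1.73]
shift now mm [  0.9   3.1 120.4] spin 0.4 | shift after spin mm [  1.    3.  120.4]
top n 232 pitch 1.3 y off -4.4 axis off -1.4 reach mm 103.7 grip 27.0 0.056 t 7.33
side n 647 pitch 0.1 y off -0.9 axis off 0.6 reach mm 99.1 grip 27.0 0.0564 t 7.38
```

```bash

python3 -m jog '[{"xyz":[-0.007,0.006,0],"spin":0},{"xyz":[0,0,0.03],"spin":0},{"xyz":[0,0,0.03],"spin":0},{"xyz":[0,0,0.03],"spin":0},{"xyz":[0,0,0.02],"spin":0},{"xyz":[0,0,0.01],"spin":0},{"xyz":[0,0,0],"spin":0},{"xyz":[0,0,0],"spin":0}]'
python3 go.py .4993 .3447 .09 40.4
python3 pitch.py tall side
python3 - <<'E'
from h import *
from bench import vision
a=vision.snapshot('side')['img'];cv2.imwrite('pics/appr.png',cv2.resize(a[150:350,100:340],(720,600),interpolation=3))
E
```

```text
t: 8.05
tcp_pos: [0.3858, 0.2445, 0.0907]
orientation: [0.94, 0.342, -0.0, 0.0]
force: [0.2, 1.0, -1.2]
grip_width: 0.0559
grip_force: 27.1
t 8.05 tcp [0.3858 0.2445 0.0907] head 40.0 tilt [ 0. -0. -1.] w 0.0559 F [ 0.2  1.  -1.2] q [-0.3   0.48 -0.44  2.11  0.35  0.61 -1.86]
shift now mm [151.3  -4.    0.7] spin -0.4 | shift after spin mm [151.4  -2.8   0.7]
side n 515 pitch 0.4 y off 0.3 axis off 1.4 reach mm 98.9 grip 27.1 0.056 t 8.1
```

View pics/appr.png

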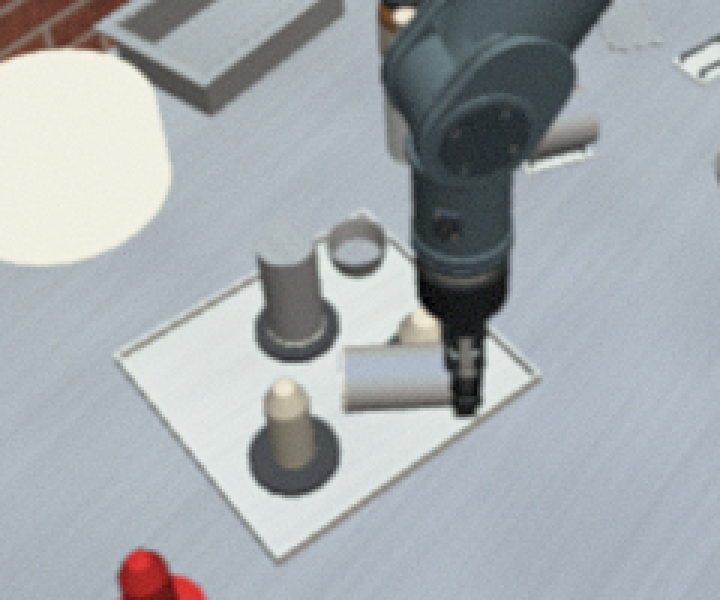

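The crop shows the level cup, mouth at (348,380), pointing at the tall post (290,420), clear of the dried cup and the short peg. Next is contact and the arc.

```bash

python3 -m jog '[{"xyz":[0,-0.0035,0],"spin":0},{"xyz":[0.01,0,0],"spin":0},{"xyz":[0.01,0,0],"spin":0},{"xyz":[0.007,0,0],"spin":0},{"xyz":[0,0,0],"spin":0}]' - 20
python3 -m jog '[{"xyz":[0.0035,0,-0.009],"spin":0},{"xyz":[0.0035,0,-0.009],"spin":0},{"xyz":[0.005,0,-0.008],"spin":0},{"xyz":[0.005,0,-0.008],"spin":0},{"xyz":[0.006,0,-0.007],"spin":0},{"xyz":[0.006,0,-0.007],"spin":0},{"xyz":[0,0,0],"spin":0}]'
python3 pitch.py tall side top
python3 go.py .4993 .3447 .09 40
```

```text
t: 8.57
tcp_pos: [0.4058, 0.2672, 0.0908]
orientation: [0.94, 0.342, 0.001, -0.001]
force: [-0.5, -0.4, -1.1]
grip_width: 0.0562
grip_force: 27.1
t: 9.15
tcp_pos: [0.4281, 0.2857, 0.1402]
orientation: [0.94, 0.342, 0.002, -0.001]
force: [0.7, 0.9, -1.5]
grip_width: 0.0562
grip_force: 27.1
side n 571 pitch 0.8 y off 0.1 axis off -0.8 reach mm 99.4 grip 27.1 0.0561 t 9.2
top n 143 pitch -0.9 y off -2.5 axis off 1.0 reach mm 104.8 grip 27.1 0.0561 t 9.25
t 9.25 tcp [0.4262 0.284  0.1384] head 40.0 tilt [ 0.  0. -1.] w 0.0561 F [-1.  -0.  -1.2] q [-0.3   0.48 -0.47  1.95  0.3   0.78 -1.82]
shift now mm [94.9  0.5 48.5] spin -0.0 | shift after spin mm [95.   0.5 48.4]
```

The rim slid up the taper because I rose before there was firm contact. I'll go back and push forward level first.

```bash

python3 -m jog '[{"xyz":[-0.018,0,0],"spin":0},{"xyz":[-0.018,0,0],"spin":0},{"xyz":[0,0,0.026],"spin":0},{"xyz":[0,0,0.026],"spin":0},{"xyz":[0,0,0],"spin":0}]' - 20
python3 -m jog '[{"xyz":[0.008,0,0],"spin":0},{"xyz":[0.006,0,0],"spin":0},{"xyz":[0.006,0,0],"spin":0},{"xyz":[0.006,0,0],"spin":0},{"xyz":[0,0,0],"spin":0}]'
python3 pitch.py tall side top
python3 go.py .4993 .3447 .09 40
```

```text
t: 9.67
tcp_pos: [0.3955, 0.2583, 0.0826]
orientation: [0.94, 0.342, -0.004, 0.001]
force: [-1.6, -0.9, -1.3]
grip_width: 0.0561
grip_force: 27.1
t: 10.08
tcp_pos: [0.4096, 0.2694, 0.084]
orientation: [0.94, 0.342, -0.012, 0.006]
force: [-21.6, -16.5, 6.4]
grip_width: 0.0565
grip_force: 28.2
side n 530 pitch -1.1 y off -0.1 axis off -0.6 reach mm 113.6 grip 28.2 0.0561 t 10.13
top n 109 pitch -1.5 y off -3.1 axis off -0.2 reach mm 101.2 grip 28.2 0.056 t 10.18
t 10.18 tcp [0.4096 0.2694 0.0841] head 40.0 tilt [-0.017 -0.018 -1.   ] w 0.056 F [-21.  -16.9   5.8] q [-0.33  0.55 -0.43  2.02  0.36  0.67 -1.87]
shift now mm [116.9  -0.   -8.8] spin -0.0 | shift after spin mm [117.1  -0.   -5.9]
```

The push reaches 27 N without pivoting, because the grip is still at 27 N and the lever is only 28 mm. I'll reset the grip to 20 N under this load and push a little further. Once the cup has pitched a bit, the lever gets much longer.

```bash

python3 -m jog '[{"xyz":[0,0,0],"spin":0},{"xyz":[0,0,0],"spin":0}]' 0.04 20
python3 -m jog '[{"xyz":[0.004,0,0],"spin":0},{"xyz":[0,0,0],"spin":0}]'
python3 pitch.py tall side
python3 go.py .4993 .3447 .09 40
```

```text
t: 10.35
tcp_pos: [0.4096, 0.2694, 0.0842]
orientation: [0.94, 0.342, -0.011, 0.005]
force: [-21.1, -17.7, 7.7]
grip_width: 0.0562
grip_force: 28.2
t: 10.52
tcp_pos: [0.4111, 0.2706, 0.0836]
orientation: [0.94, 0.342, -0.013, 0.006]
force: [-26.0, -19.0, 7.7]
grip_width: 0.0559
grip_force: 28.5
side n 490 pitch -1.6 y off -0.2 axis off -0.5 reach mm 114.4 grip 28.5 0.0564 t 10.57
t 10.57 tcp [0.4111 0.2706 0.0836] head 40.0 tilt [-0.02  -0.021 -1.   ] w 0.0564 F [-24.8 -18.8   8.4] q [-0.34  0.55 -0.43  2.01  0.36  0.68 -1.87]
shift now mm [ 1.15e+02 -1.00e-01 -9.70e+00] spin -0.0 | shift after spin mm [ 1.152e+02 -1.000e-01 -6.400e+00]
```

The grip won't relax, and the full 22 mm pad overlap resists the turning. I'll lay the cup back in its cradle and grip it again by only about the last 8 mm of its closed end, which lets it pivot far more easily.

```bash

python3 -m jog '[{"xyz":[-0.02,0,0],"spin":0},{"xyz":[-0.025,0,-0.01],"spin":0},{"xyz":[0,0,-0.03],"spin":0},{"xyz":[0,0,-0.035],"spin":0},{"xyz":[0,0,-0.035],"spin":0},{"xyz":[0,0,-0.02],"spin":0},{"xyz":[0,0,0],"spin":0}]'
python3 go.py .456 -.4128 .0166 73.0
```

```text
t: 11.15
tcp_pos: [0.3904, 0.2542, 0.2224]
orientation: [0.94, 0.342, 0.005, -0.001]
force: [1.0, 0.4, -0.6]
grip_width: 0.056
grip_force: 27.9
t 11.15 tcp [0.3904 0.2542 0.2224] head 40.0 tilt [ 0.01   0.006 -1.   ] w 0.056 F [ 1.   0.4 -0.6] q [-0.21  0.27 -0.54  2.    0.18  0.9  -1.72]
shift now mm [-380.8  552.7  202.5] spin -33.0 | shift after spin mm [-618.6  257.8  205.8]
```

```bash

python3 -m jog '[{"xyz":[-0.0206,0.0299,0],"spin":0},{"xyz":[-0.0206,0.0299,0],"spin":0},{"xyz":[-0.0206,0.0299,0],"spin":0},{"xyz":[-0.0206,0.0299,0],"spin":0},{"xyz":[-0.0206,0.0299,0],"spin":0},{"xyz":[-0.0206,0.0299,0],"spin":0},{"xyz":[-0.0206,0.0299,0],"spin":0},{"xyz":[-0.0206,0.0299,0],"spin":0},{"xyz":[-0.0206,0.0299,0],"spin":0}]'
python3 -m jog '[{"xyz":[-0.0206,0.0299,0],"spin":0},{"xyz":[-0.0206,0.0299,0],"spin":0},{"xyz":[-0.0206,0.0299,0],"spin":0},{"xyz":[-0.0206,0.0299,0],"spin":0},{"xyz":[-0.0206,0.0299,0],"spin":0},{"xyz":[-0.0206,0.0299,0],"spin":0},{"xyz":[-0.0206,0.0299,0],"spin":0},{"xyz":[-0.0206,0.0299,0],"spin":0},{"xyz":[-0.0206,0.0299,0],"spin":0}]'
python3 -m jog '[{"xyz":[0,0,0],"spin":-6.6},{"xyz":[0,0,0],"spin":-6.6},{"xyz":[0,0,0],"spin":-6.6},{"xyz":[0,0,0],"spin":-6.6},{"xyz":[0,0,0],"spin":-6.6},{"xyz":[0,0,0],"spin":0},{"xyz":[0,0,0],"spin":0}]'
python3 go.py .456 -.4128 .0166 73.0
python3 pitch.py tall top side
```

```text
t: 11.9
tcp_pos: [0.4186, -0.0758, 0.217]
orientation: [0.94, 0.342, 0.001, 0.0]
force: [0.4, -0.1, -0.4]
grip_width: 0.0559
grip_force: 27.9
t: 12.65
tcp_pos: [0.4495, -0.4014, 0.2167]
orientation: [0.94, 0.342, 0.0, 0.0]
force: [0.8, 0.3, -1.0]
grip_width: 0.0561
grip_force: 27.9
t: 13.23
tcp_pos: [0.4493, -0.3997, 0.2165]
orientation: [0.805, 0.594, 0.0, 0.0]
force: [-0.3, 0.7, -0.8]
grip_width: 0.056
grip_force: 27.9
t 13.23 tcp [ 0.4493 -0.3997  0.2165] head 72.8 tilt [ 0.001  0.    -1.   ] w 0.056 F [-0.3  0.7 -0.8] q [ 0.85  0.48 -0.27  1.68  0.15  1.    0.23]
shift now mm [-10.6  10.2 199.9] spin -0.2 | shift after spin mm [-10.6  10.2 199.9]
top n 589 pitch -2.9 y off 0.0 axis off 2.5 reach mm 100.8 grip 27.9 0.0559 t 13.28
side n 297 pitch -2.1 y off -2.3 axis off -0.2 reach mm 96.4 grip 27.9 0.0559 t 13.33
```

```bash

python3 -m jog '[{"xyz":[-0.007,0.0102,0.02],"spin":-0.2},{"xyz":[0,0,0.035],"spin":0},{"xyz":[0,0,0.035],"spin":0},{"xyz":[0,0,0.035],"spin":0},{"xyz":[0,0,0.035],"spin":0},{"xyz":[0,0,0.02],"spin":0},{"xyz":[0,0,0.012],"spin":0},{"xyz":[0,0,0.006],"spin":0},{"xyz":[0,0,0],"spin":0},{"xyz":[0,0,0],"spin":0}]'
python3 go.py .456 -.4128 .0166 73.0
```

```text
t: 14.17
tcp_pos: [0.4576, -0.4098, 0.0195]
orientation: [0.803, 0.596, 0.0, 0.001]
force: [0.2, 0.3, -1.2]
grip_width: 0.0558
grip_force: 27.9
t 14.17 tcp [ 0.4576 -0.4098  0.0195] head 73.2 tilt [ 0.002 -0.001 -1.   ] w 0.0558 F [ 0.2  0.3 -1.2] q [ 0.81  0.77 -0.21  1.74  0.24  0.66  0.17]
shift now mm [-3.3 -0.7  2.9] spin 0.2 | shift after spin mm [-3.3 -0.7  2.9]
```

```bash

python3 -m jog '[{"xyz":[0,0,0.003],"spin":0},{"xyz":[0,0,0],"spin":0}]'
python3 -m jog '[{"xyz":[0,0,0],"spin":0},{"xyz":[0,0,0],"spin":0},{"xyz":[-0.011,0,0],"spin":0},{"xyz":[-0.012,0,0],"spin":0},{"xyz":[0,0,0],"spin":0}]' 0.075 20
python3 pitch.py tall top side
python3 -m jog '[{"xyz":[0,0,0],"spin":0},{"xyz":[0,0,0],"spin":0},{"xyz":[0,0,0],"spin":0},{"xyz":[0,0,0],"spin":0},{"xyz":[0,0,0],"spin":0}]' 0.04 20
python3 -m jog '[{"xyz":[0,0,-0.02],"spin":0},{"xyz":[0,0,-0.04],"spin":0},{"xyz":[0,0,-0.04],"spin":0},{"xyz":[0,0,-0.04],"spin":0},{"xyz":[0,0,-0.04],"spin":0},{"xyz":[0,0,-0.02],"spin":0},{"xyz":[0,0,0],"spin":0},{"xyz":[0,0,0],"spin":0}]'
python3 pitch.py tall top side
```

```text
t: 14.33
tcp_pos: [0.4573, -0.4098, 0.0163]
orientation: [0.803, 0.596, 0.0, 0.001]
force: [-1.0, -0.5, -1.0]
grip_width: 0.0564
grip_force: 27.9
t: 14.75
tcp_pos: [0.448, -0.4357, 0.0156]
orientation: [0.804, 0.595, -0.001, 0.001]
force: [-0.2, -1.0, 0.7]
grip_width: 0.0749
grip_force: 0.0
top n 494 pitch -0.3 y off 1.2 axis off 0.2 reach mm 127.1 grip 0.0 0.0751 t 14.8
side n 289 pitch -1.0 y off -2.2 axis off 0.8 reach mm 121.0 grip 0.0 0.0747 t 14.85
t: 15.27
tcp_pos: [0.4504, -0.4309, 0.0154]
orientation: [0.803, 0.596, 0.0, 0.0]
force: [0.7, 0.1, 1.4]
grip_width: 0.0552
grip_force: 21.0
t: 15.93
tcp_pos: [0.4502, -0.4314, 0.2162]
orientation: [0.803, 0.596, 0.0, 0.001]
force: [-0.5, 0.6, -2.1]
grip_width: 0.0554
grip_force: 22.4
top n 756 pitch 21.5 y off 1.5 axis off -5.1 reach mm 120.0 grip 22.4 0.0552 t 15.98
side n 364 pitch 21.1 y off -1.2 axis off -3.3 reach mm 117.3 grip 22.4 0.0553 t 16.03
```

It pivots now: lifting alone gave 21° of pitch. Carrying it to the post again.

```bash

python3 -m jog '[{"xyz":[0,0,0],"spin":6.6},{"xyz":[0,0,0],"spin":6.6},{"xyz":[0,0,0],"spin":6.6},{"xyz":[0,0,0],"spin":6.6},{"xyz":[0,0,0],"spin":6.6},{"xyz":[0.0192,-0.0281,0],"spin":0},{"xyz":[0.0192,-0.0281,0],"spin":0},{"xyz":[0.0192,-0.0281,0],"spin":0},{"xyz":[0.0192,-0.0281,0],"spin":0},{"xyz":[0.0192,-0.0281,0],"spin":0}]'
python3 -m jog '[{"xyz":[0.0192,-0.0281,0],"spin":0},{"xyz":[0.0192,-0.0281,0],"spin":0},{"xyz":[0.0192,-0.0281,0],"spin":0},{"xyz":[0.0192,-0.0281,0],"spin":0},{"xyz":[0.0192,-0.0281,0],"spin":0},{"xyz":[0.0192,-0.0281,0],"spin":0},{"xyz":[0.0192,-0.0281,0],"spin":0},{"xyz":[0.0192,-0.0281,0],"spin":0},{"xyz":[0.0192,-0.0281,0],"spin":0},{"xyz":[0.0192,-0.0281,0],"spin":0}]'
python3 -m jog '[{"xyz":[0.0192,-0.0281,0],"spin":0},{"xyz":[0.0192,-0.0281,0],"spin":0},{"xyz":[0.0192,-0.0281,0],"spin":0},{"xyz":[0.0192,-0.0281,0],"spin":0},{"xyz":[0.01,-0.0141,0],"spin":0},{"xyz":[0,0,0],"spin":0}]'
python3 go.py .3844 .2483 .128 40
python3 pitch.py tall side top
```

```text
t: 16.87
tcp_pos: [0.4309, -0.2597, 0.2133]
orientation: [0.939, 0.344, -0.001, -0.001]
force: [1.7, 0.8, -0.8]
grip_width: 0.0555
grip_force: 22.4
t: 17.7
tcp_pos: [0.396, 0.0778, 0.2139]
orientation: [0.939, 0.344, -0.002, -0.0]
force: [1.0, -0.1, -1.1]
grip_width: 0.0552
grip_force: 22.4
t: 18.2
tcp_pos: [0.3805, 0.2334, 0.2141]
orientation: [0.938, 0.347, -0.001, -0.001]
force: [-0.2, -0.1, -0.9]
grip_width: 0.0551
grip_force: 22.4
t 18.2 tcp [0.3805 0.2334 0.2141] head 40.6 tilt [-0.003  0.002 -1.   ] w 0.0551 F [-0.2 -0.1 -0.9] q [-0.16  0.26 -0.55  2.04  0.17  0.88 -1.68]
shift now mm [12.8 -8.5 86.1] spin 0.6 | shift after spin mm [12.6 -8.9 86.1]
side n 780 pitch 21.0 y off -2.3 axis off -3.3 reach mm 116.5 grip 22.5 0.0556 t 18.25
top n 263 pitch 22.0 y off -4.0 axis off -5.5 reach mm 120.0 grip 22.5 0.0554 t 18.3
```

```bash

python3 -m jog '[{"xyz":[0,-0.0055,0.02],"spin":0},{"xyz":[0,0,0.025],"spin":0},{"xyz":[0,0,0.025],"spin":0},{"xyz":[0,0,0.016],"spin":0},{"xyz":[0.015,0,0],"spin":0},{"xyz":[0.015,0,0],"spin":0},{"xyz":[0.012,0,0],"spin":0},{"xyz":[0.005,0,0],"spin":0},{"xyz":[0,0,0],"spin":0}]'
python3 go.py .4986 .345 .128 40.6
python3 pitch.py tall side
```

```text
t: 19.05
tcp_pos: [0.4152, 0.2627, 0.1286]
orientation: [0.939, 0.343, -0.001, 0.0]
force: [0.5, -0.5, -1.6]
grip_width: 0.0554
grip_force: 22.9
t 19.05 tcp [0.4152 0.2627 0.1286] head 40.1 tilt [-0.001 -0.001 -1.   ] w 0.0554 F [ 0.5 -0.5 -1.6] q [-0.27  0.47 -0.48  2.01  0.32  0.74 -1.81]
shift now mm [116.8  -9.2   0.4] spin -0.5 | shift after spin mm [116.8  -8.2   0.6]
side n 691 pitch 26.5 y off 0.3 axis off -3.5 reach mm 131.1 grip 22.8 0.0554 t 19.1
```

```bash

python3 -m jog '[{"xyz":[-0.015,0,0],"spin":0},{"xyz":[0,-0.004,0],"spin":0},{"xyz":[0,-0.0035,0],"spin":0},{"xyz":[0,0,0],"spin":0},{"xyz":[0,0,0],"spin":0}]'
python3 go.py .4986 .345 .128 40
python3 pitch.py tall side
```

```text
t: 19.52
tcp_pos: [0.3987, 0.2604, 0.1295]
orientation: [0.939, 0.344, 0.0, -0.0]
force: [0.1, 0.2, -2.2]
grip_width: 0.0554
grip_force: 22.8
t 19.52 tcp [0.3987 0.2604 0.1295] head 40.2 tilt [ 0.001  0.001 -1.   ] w 0.0554 F [ 0.1  0.2 -2.2] q [-0.27  0.44 -0.49  2.05  0.31  0.72 -1.83]
shift now mm [130.9  -0.    1.6] spin 0.2 | shift after spin mm [130.9  -0.6   1.5]
side n 688 pitch 25.8 y off -0.2 axis off -3.2 reach mm 114.7 grip 22.8 0.0551 t 19.57
```

```bash

python3 -m jog '[{"xyz":[0.015,0,0],"spin":0},{"xyz":[0.008,0,0],"spin":0},{"xyz":[0.008,0,-0.006],"spin":0},{"xyz":[0.008,0,-0.006],"spin":0},{"xyz":[0.009,0,-0.007],"spin":0},{"xyz":[0.009,0,-0.006],"spin":0},{"xyz":[0.009,0,-0.006],"spin":0},{"xyz":[0,0,0],"spin":0}]'
python3 go.py .4986 .345 .128 40
python3 pitch.py tall side
```

```text
t: 20.23
tcp_pos: [0.4508, 0.3041, 0.1614]
orientation: [0.939, 0.344, 0.001, -0.001]
force: [-0.3, -0.1, -0.3]
grip_width: 0.0553
grip_force: 29.3
t 20.23 tcp [0.4508 0.3041 0.1614] head 40.2 tilt [ 0.002  0.002 -1.   ] w 0.0553 F [-0.3 -0.1 -0.3] q [-0.3   0.49 -0.49  1.86  0.3   0.86 -1.8 ]
shift now mm [62.8 -0.4 33.6] spin 0.2 | shift after spin mm [62.9 -0.6 33.4]
side n 546 pitch 58.6 y off 0.1 axis off -6.7 reach mm 125.2 grip 29.0 0.0555 t 20.28
```

```bash

python3 -m jog '[{"xyz":[0.009,0,-0.006],"spin":0},{"xyz":[0.009,0,-0.006],"spin":0},{"xyz":[0.009,0,-0.005],"spin":0},{"xyz":[0.009,0,-0.005],"spin":0},{"xyz":[0.009,0,-0.003],"spin":0},{"xyz":[0,0,0],"spin":0}]'
python3 go.py .4986 .345 .128 40
python3 pitch.py tall side
python3 - <<'E'
from h import *
from bench import vision
a=vision.snapshot('side')['img'];cv2.imwrite('pics/arc.png',cv2.resize(a[150:350,100:340],(720,600),interpolation=3))
E
```

```text
t: 20.78
tcp_pos: [0.4836, 0.3318, 0.1851]
orientation: [0.939, 0.344, -0.0, -0.0]
force: [-1.3, -1.0, 0.6]
grip_width: 0.0553
grip_force: 39.6
t 20.78 tcp [0.4836 0.3318 0.1851] head 40.2 tilt [-0. -0. -1.] w 0.0553 F [-1.3 -1.   0.6] q [-0.32  0.53 -0.49  1.73  0.29  0.95 -1.79]
shift now mm [20.  -0.4 57.1] spin 0.2 | shift after spin mm [20.  -0.5 57.1]
side n 461 pitch 79.6 y off -0.2 axis off -6.5 reach mm 129.9 grip 39.4 0.0554 t 20.83
```

View pics/arc.png

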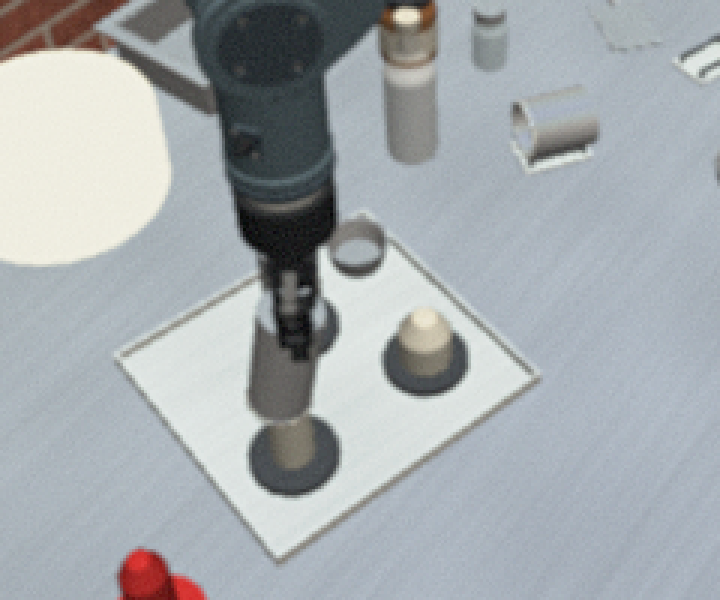

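The crop shows the cup upright, its mouth threaded over the tall post at (283,415), everything else untouched. Pitch is 79.6°, so I'll push on the last bit.

```bash

python3 -m jog '[{"xyz":[0.008,0,-0.001],"spin":0},{"xyz":[0.007,0,0],"spin":0},{"xyz":[0.005,0,0],"spin":0},{"xyz":[0,0,0],"spin":0}]'
python3 go.py .4986 .345 .128 40
python3 pitch.py tall side
```

```text
t: 21.22
tcp_pos: [0.4992, 0.3449, 0.186]
orientation: [0.939, 0.344, -0.0, -0.0]
force: [-2.1, -1.2, -0.9]
grip_width: 0.0553
grip_force: 42.6
t 21.22 tcp [0.4992 0.3449 0.186 ] head 40.2 tilt [-0.  0. -1.] w 0.0553 F [-2.1 -1.2 -0.9] q [-0.33  0.56 -0.48  1.68  0.3   0.98 -1.79]
shift now mm [-0.4 -0.5 58. ] spin 0.2 | shift after spin mm [-0.4 -0.5 58. ]
side n 455 pitch 89.5 y off 0.0 axis off -6.4 reach mm 126.3 grip 42.6 0.0558 t 21.27
```

```bash

python3 -m jog '[{"xyz":[-0.006,0,0],"spin":0},{"xyz":[0,0,0],"spin":0},{"xyz":[0,0,0.015],"spin":0},{"xyz":[0,0,0.015],"spin":0},{"xyz":[0,0,0.015],"spin":0},{"xyz":[0,0,0.012],"spin":0},{"xyz":[0,0,0],"spin":0}]'
python3 go.py .4986 .345 .128 40
python3 pitch.py tall side
python3 -m jog '[{"xyz":[0,0,0.004],"spin":0},{"xyz":[0,0,0.004],"spin":0},{"xyz":[0,0,0],"spin":0}]'
python3 -m jog '[{"xyz":[0,0,0.002],"spin":0},{"xyz":[0,0,0.002],"spin":0},{"xyz":[0,0,0],"spin":0}]'
```

```text
t: 21.85
tcp_pos: [0.493, 0.3396, 0.1271]
orientation: [0.939, 0.344, -0.001, 0.0]
force: [0.6, 0.3, -2.1]
grip_width: 0.0555
grip_force: 42.2
t 21.85 tcp [0.493  0.3396 0.1271] head 40.2 tilt [-0.003 -0.002 -1.   ] w 0.0555 F [ 0.6  0.3 -2.1] q [-0.35  0.62 -0.45  1.73  0.34  0.87 -1.82]
shift now mm [ 7.8 -0.5 -0.9] spin 0.2 | shift after spin mm [ 7.8 -0.5 -0.9]
side n 451 pitch 88.8 y off -0.0 axis off -7.0 reach mm 135.6 grip 42.3 0.0552 t 21.9
t: 22.15
tcp_pos: [0.494, 0.3405, 0.1212]
orientation: [0.939, 0.344, 0.0, 0.0]
force: [0.7, -0.1, -1.8]
grip_width: 0.0553
grip_force: 42.3
t: 22.4
tcp_pos: [0.494, 0.3405, 0.1171]
orientation: [0.939, 0.344, -0.0, 0.0]
force: [-0.5, -0.5, -0.9]
grip_width: 0.0556
grip_force: 42.3
```

```bash

python3 -m jog '[{"xyz":[0,0,0.002],"spin":0},{"xyz":[0,0,0.001],"spin":0},{"xyz":[0,0,0],"spin":0}]'
python3 -m jog '[{"xyz":[0,0,0.0015],"spin":0},{"xyz":[0,0,0],"spin":0}]'
python3 -m jog '[{"xyz":[0,0,0.0015],"spin":0},{"xyz":[0,0,0],"spin":0}]'
python3 - <<'E'
from h import *
from bench import vision
a=vision.snapshot('side')
w=cloud(a).reshape(-1,3);np.savez('s5.npz',**a)
m=(np.hypot(w[:,0]-.4986,w[:,1]-.345)<.034);h=w[m][:,2];h=h[h<.16]
print(np.histogram(h,bins=np.arange(.0,.16,.01))[0])
c=a['img'][215:330,150:265];cv2.imwrite('pics/seat1.png',cv2.resize(c,(575,575),interpolation=3))
E
```

```text
t: 22.65
tcp_pos: [0.4939, 0.3405, 0.114]
orientation: [0.939, 0.344, -0.0, 0.0]
force: [-0.6, -0.7, -1.7]
grip_width: 0.0554
grip_force: 42.3
t: 22.82
tcp_pos: [0.494, 0.3405, 0.1126]
orientation: [0.939, 0.344, -0.0, 0.0]
force: [-0.1, -0.3, -0.8]
grip_width: 0.0548
grip_force: 42.3
t: 22.98
tcp_pos: [0.4939, 0.3405, 0.111]
orientation: [0.939, 0.344, -0.0, 0.0]
force: [-0.8, 0.2, -0.6]
grip_width: 0.0547
grip_force: 42.3
[  0 106  46  45  50  45  47  44  53  45  43  32  31  65  41]
```

View pics/seat1.png

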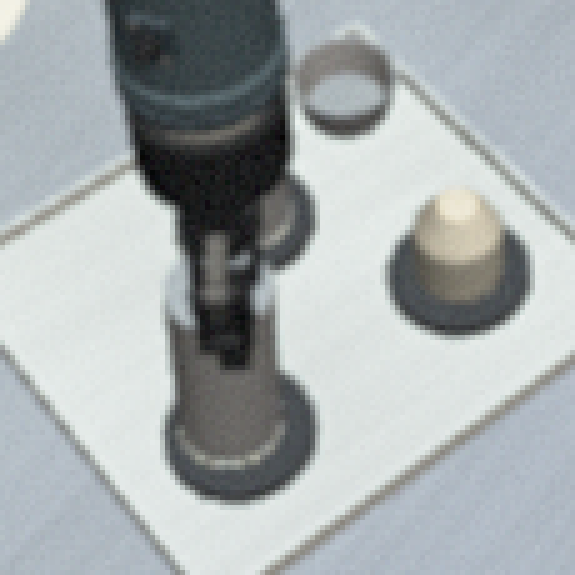

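The crop shows the cup over the post, its rim at (230,455) just above the dark foot. Continuing in small steps until I feel contact.

```bash

python3 -m jog '[{"xyz":[0,0,0.0015],"spin":0},{"xyz":[0,0,0],"spin":0}]'|sed -n '1,2p;4p'
python3 -m jog '[{"xyz":[0,0,0.0015],"spin":0},{"xyz":[0,0,0],"spin":0}]'|sed -n '1,2p;4p'
python3 -m jog '[{"xyz":[0,0,0.0015],"spin":0},{"xyz":[0,0,0],"spin":0}]'|sed -n '1,2p;4p'
```

```text
t: 23.2
tcp_pos: [0.494, 0.3405, 0.1096]
force: [-0.6, -0.8, -1.9]
t: 23.37
tcp_pos: [0.494, 0.3405, 0.108]
force: [-0.1, -0.5, -1.8]
t: 23.53
tcp_pos: [0.4946, 0.341, 0.1072]
force: [-0.4, -0.2, 1.6]
```

```bash

python3 -m jog '[{"xyz":[0,0,0.001],"spin":0},{"xyz":[0,0,0],"spin":0}]'|sed -n '1,2p;4p'
python3 -m jog '[{"xyz":[0,0,0],"spin":0},{"xyz":[0,0,0],"spin":0},{"xyz":[0,0,0],"spin":0}]' 0.075 20 
python3 -m jog '[{"xyz":[0,0,-0.015],"spin":0},{"xyz":[0,0,-0.035],"spin":0},{"xyz":[0,0,-0.035],"spin":0},{"xyz":[0,0,-0.02],"spin":0},{"xyz":[0,0,0],"spin":0}]'
python3 - <<'E'
from h import *
from bench import vision
a=vision.snapshot('side');b=vision.snapshot('top');np.savez('s6.npz',**a);np.savez('t6.npz',**b)
for d,c in((a,(.4986,.345)),(a,(.5933,.2343)),(b,(.501,.3505)),(b,(.5962,.2401))):
    w=cloud(d).reshape(-1,3);p=w[(np.hypot(w[:,0]-c[0],w[:,1]-c[1])<.024)&(w[:,2]>.12)&(w[:,2]<.145)]
    print(len(p), np.median(p[:,2]).round(4) if len(p) else '')
E
python3 go.py .52 -.15 .2 57.4
```

```text
t: 23.7
tcp_pos: [0.4952, 0.3416, 0.107]
force: [0.5, 0.2, 6.7]
t: 23.95
tcp_pos: [0.4939, 0.3404, 0.1055]
orientation: [0.939, 0.344, -0.0, 0.0]
force: [-0.0, -0.3, -0.3]
grip_width: 0.075
grip_force: 0.0
t: 24.37
tcp_pos: [0.4961, 0.3426, 0.2157]
orientation: [0.939, 0.344, 0.004, -0.001]
force: [0.5, 0.7, -0.4]
grip_width: 0.0751
grip_force: 0.0
238 0.1346
56 0.1348
90 0.135
197 0.1348
t 24.47 tcp [0.4943 0.3406 0.2112] head 40.2 tilt [ 0.001  0.    -1.   ] w 0.0751 F [-1.1  0.2 -0.4] q [-0.32  0.52 -0.49  1.67  0.28  1.02 -1.78]
shift now mm [-297.   391.3   11. ] spin -17.2 | shift after spin mm [-399.5  286.    11.2]
```

The tall cup is seated: its top is at the same height as the dried cup's in both cameras. Now the short cup.

```bash

python3 -m jog '[{"xyz":[0,0,0],"spin":-5.8},{"xyz":[0,0,0],"spin":-5.8},{"xyz":[0,0,0],"spin":-5.8},{"xyz":[-0.027,0.0192,0],"spin":0},{"xyz":[-0.027,0.0192,0],"spin":0},{"xyz":[-0.027,0.0192,0],"spin":0},{"xyz":[-0.027,0.0192,0],"spin":0},{"xyz":[-0.027,0.0192,0],"spin":0},{"xyz":[-0.027,0.0192,0],"spin":0},{"xyz":[-0.027,0.0192,0],"spin":0}]' 0.085 20
python3 -m jog '[{"xyz":[-0.027,0.0192,0],"spin":0},{"xyz":[-0.027,0.0192,0],"spin":0},{"xyz":[-0.027,0.0192,0],"spin":0},{"xyz":[-0.027,0.0192,0],"spin":0},{"xyz":[-0.027,0.0192,0],"spin":0},{"xyz":[-0.027,0.0192,0],"spin":0},{"xyz":[-0.027,0.0192,0],"spin":0},{"xyz":[-0.027,0.0192,0],"spin":0},{"xyz":[0,0,0],"spin":0}]'|sed -n '1,2p;4p'
python3 go.py .5124 -.1624 .02 57.4
```

```text
t: 25.3
tcp_pos: [0.5049, 0.1069, 0.2091]
orientation: [0.876, 0.482, -0.001, -0.0]
force: [0.8, 0.2, -0.4]
grip_width: 0.0851
grip_force: 0.0
t: 26.05
tcp_pos: [0.5183, -0.1641, 0.2088]
force: [-0.3, -0.4, -0.1]
t 26.05 tcp [ 0.5183 -0.1641  0.2088] head 57.0 tilt [-0.003 -0.003 -1.   ] w 0.0847 F [-0.3 -0.4 -0.1] q [ 0.57  0.42 -0.45  1.82  0.23  0.95 -0.55]
shift now mm [ -1.   -5.7 188.8] spin -0.4 | shift after spin mm [ -1.8  -5.9 188.8]
```

```bash

python3 -m jog '[{"xyz":[-0.0018,-0.0055,0.02],"spin":-0.4},{"xyz":[0,0,0.035],"spin":0},{"xyz":[0,0,0.035],"spin":0},{"xyz":[0,0,0.035],"spin":0},{"xyz":[0,0,0.03],"spin":0},{"xyz":[0,0,0.02],"spin":0},{"xyz":[0,0,0.014],"spin":0},{"xyz":[0,0,0],"spin":0},{"xyz":[0,0,0],"spin":0}]'
python3 go.py .5124 -.1624 .02 57.4
python3 pitch.py short top side
```

```text
t: 26.8
tcp_pos: [0.5131, -0.1536, 0.0205]
orientation: [0.875, 0.485, -0.001, -0.001]
force: [0.6, -0.5, 0.7]
grip_width: 0.0851
grip_force: 0.0
t 26.8 tcp [ 0.5131 -0.1536  0.0205] head 58.0 tilt [-0.003  0.001 -1.   ] w 0.0851 F [ 0.6 -0.5  0.7] q [ 0.47  0.7  -0.34  1.94  0.4   0.58 -0.69]
shift now mm [-7.8  4.   0.5] spin 0.6 | shift after spin mm [-7.8  4.1  0.5]
top n 242 pitch 2.2 y off 4.2 axis off -2.1 reach mm 74.8 grip 0.0 0.0851 t 26.85
side n 201 pitch 12.2 y off 2.5 axis off -8.4 reach mm 93.3 grip 0.0 0.0847 t 26.9
```

```bash

python3 -m jog '[{"xyz":[-0.008,0.004,0],"spin":0.5},{"xyz":[0,0,0],"spin":0},{"xyz":[0,0,0],"spin":0}]'
python3 go.py .5124 -.1624 .02 57.4
python3 pitch.py short top
```

```text
t: 27.15
tcp_pos: [0.514, -0.1646, 0.0225]
orientation: [0.877, 0.48, 0.0, 0.001]
force: [0.4, 0.0, -0.9]
grip_width: 0.0848
grip_force: 0.0
t 27.15 tcp [ 0.514  -0.1646  0.0225] head 57.4 tilt [ 0.001 -0.001 -1.   ] w 0.0848 F [ 0.4  0.  -0.9] q [ 0.48  0.7  -0.34  1.93  0.4   0.58 -0.68]
shift now mm [ 0.9 -2.6  2.5] spin -0.0 | shift after spin mm [ 0.9 -2.5  2.5]
top n 303 pitch -0.1 y off -1.5 axis off 0.7 reach mm 84.1 grip 0.0 0.085 t 27.2
```

```bash

python3 -m jog '[{"xyz":[0.001,-0.002,0.002],"spin":0},{"xyz":[0,0,0],"spin":0},{"xyz":[0,0,0],"spin":0},{"xyz":[0,0,0],"spin":0},{"xyz":[0,0,0],"spin":0}]' 0.05 20
python3 -m jog '[{"xyz":[0,0,-0.02],"spin":0},{"xyz":[0,0,-0.04],"spin":0},{"xyz":[0,0,-0.04],"spin":0},{"xyz":[0,0,-0.04],"spin":0},{"xyz":[0,0,-0.04],"spin":0},{"xyz":[0,0,0],"spin":0},{"xyz":[0,0,0],"spin":0}]'
python3 pitch.py short top side
python3 go.py .4699 .1925 .2 40
```

```text
t: 27.62
tcp_pos: [0.5139, -0.1619, 0.0205]
orientation: [0.877, 0.481, 0.001, 0.001]
force: [1.5, -1.9, 4.9]
grip_width: 0.0654
grip_force: 21.0
t: 28.2
tcp_pos: [0.5136, -0.1613, 0.2015]
orientation: [0.877, 0.481, 0.001, 0.001]
force: [0.4, 0.2, -3.5]
grip_width: 0.0652
grip_force: 23.9
top n 449 pitch 8.3 y off 1.4 axis off -4.7 reach mm 81.2 grip 23.9 0.0656 t 28.25
side n 317 pitch 5.7 y off 0.7 axis off -1.7 reach mm 77.6 grip 23.9 0.066 t 28.3
t 28.3 tcp [ 0.5113 -0.1609  0.1984] head 57.5 tilt [-0.003  0.001 -1.   ] w 0.066 F [-0.3 -1.  -2.2] q [ 0.59  0.43 -0.46  1.85  0.23  0.92 -0.55]
shift now mm [ 275.9 -224.7   -1.3] spin 17.5 | shift after spin mm [ 195.5 -297.3   -1.6]
```

```bash

python3 -m jog '[{"xyz":[0,0,0],"spin":-6.2},{"xyz":[0,0,0],"spin":-6.2},{"xyz":[0.024,-0.02,0],"spin":0},{"xyz":[0.024,-0.02,0],"spin":0},{"xyz":[0.024,-0.02,0],"spin":0},{"xyz":[0.024,-0.02,0],"spin":0},{"xyz":[0.024,-0.02,0],"spin":0},{"xyz":[0.024,-0.02,0],"spin":0},{"xyz":[0.024,-0.02,0],"spin":0},{"xyz":[0.024,-0.02,0],"spin":0}]'
python3 -m jog '[{"xyz":[0,0,0],"spin":0},{"xyz":[0,0,0],"spin":0}]'|sed -n 2p
python3 go.py .426 .073 .1 70
python3 pitch.py short side top
```

```text
t: 29.13
tcp_pos: [0.4259, 0.075, 0.1979]
orientation: [0.82, 0.573, -0.002, -0.001]
force: [0.8, 1.5, -2.0]
grip_width: 0.0657
grip_force: 23.9
tcp_pos: [0.4264, 0.0753, 0.1982]
t 29.3 tcp [0.4264 0.0753 0.1982] head 70.2 tilt [-0.004 -0.    -1.   ] w 0.0656 F [-0.1 -0.  -2. ] q [ 0.29  0.28 -0.65  2.08  0.22  0.85 -0.84]
shift now mm [-2.2  0.8 98.3] spin 0.2 | shift after spin mm [-2.3  0.5 98.2]
side n 478 pitch 6.3 y off -1.8 axis off -1.6 reach mm 78.6 grip 23.9 0.0654 t 29.35
top n 2 pitch 0.0 y off -0.4 axis off 6.8 reach mm 83.5 grip 23.9 0.0654 t 29.4
```

```bash

python3 -m jog '[{"xyz":[0,0.0018,0.02],"spin":0},{"xyz":[0,0,0.025],"spin":0},{"xyz":[0,0,0.025],"spin":0},{"xyz":[0,0,0.025],"spin":0},{"xyz":[0,0,0.022],"spin":0},{"xyz":[0,0,0.015],"spin":0},{"xyz":[0,0,0],"spin":0},{"xyz":[0,0,0],"spin":0}]'|sed -n '1,2p;4p'
python3 go.py .468 .1908 .066 70
python3 pitch.py short side
```

```text
t: 30.07
tcp_pos: [0.4294, 0.0723, 0.067]
force: [0.7, -0.2, -1.5]
t 30.07 tcp [0.4294 0.0723 0.067 ] head 69.8 tilt [-0.003 -0.001 -1.   ] w 0.0656 F [ 0.7 -0.2 -1.5] q [ 0.14  0.52 -0.5   2.17  0.46  0.56 -1.05]
shift now mm [124.5  -4.7   0.8] spin -0.2 | shift after spin mm [124.5  -4.3   1. ]
side n 377 pitch 5.9 y off -1.0 axis off 0.5 reach mm 77.1 grip 23.9 0.0654 t 30.12
```

```bash

python3 -m jog '[{"xyz":[0,-0.0035,0],"spin":0},{"xyz":[0.012,0,0],"spin":0},{"xyz":[0.01,0,0],"spin":0},{"xyz":[0.005,0,0],"spin":0},{"xyz":[0.005,0,0],"spin":0},{"xyz":[0,0,0],"spin":0}]'|sed -n '1,2p;4p'
python3 go.py .468 .1908 .066 70
python3 pitch.py short side
```

```text
t: 30.62
tcp_pos: [0.4359, 0.0992, 0.0677]
force: [-4.5, -17.0, 9.6]
t 30.62 tcp [0.4359 0.0992 0.0677] head 69.7 tilt [-0.006 -0.011 -1.   ] w 0.0656 F [ -4.5 -17.    9.6] q [ 0.07  0.53 -0.49  2.14  0.47  0.58 -1.11]
shift now mm [97.  -1.7  0.5] spin -0.3 | shift after spin mm [97.  -1.2  1.7]
side n 391 pitch 4.8 y off -0.4 axis off -0.9 reach mm 77.8 grip 25.5 0.0652 t 30.67
```

The upward part of the force shows the rim is on the taper. I'll back off, go 10 mm lower and push again.

```bash

python3 -m jog '[{"xyz":[-0.012,0,0],"spin":0},{"xyz":[0,0,0.01],"spin":0},{"xyz":[0,-0.001,0],"spin":0},{"xyz":[0.008,0,0],"spin":0},{"xyz":[0.005,0,0],"spin":0},{"xyz":[0.003,0,0],"spin":0},{"xyz":[0,0,0],"spin":0}]'|sed -n '1,2p;4p'
python3 go.py .468 .1908 .066 70
python3 pitch.py short side
```

```text
t: 31.25
tcp_pos: [0.4389, 0.1108, 0.058]
force: [-0.2, -0.4, -2.3]
t 31.25 tcp [0.4389 0.1108 0.058 ] head 70.0 tilt [ 0.001  0.002 -1.   ] w 0.0653 F [-0.2 -0.4 -2.3] q [ 0.05  0.56 -0.48  2.13  0.48  0.56 -1.13]
shift now mm [85.2  0.  -7.8] spin 0.0 | shift after spin mm [85.2  0.  -8. ]
side n 365 pitch 28.6 y off -0.5 axis off -7.8 reach mm 88.1 grip 25.3 0.0656 t 31.3
```

```bash

python3 -m jog '[{"xyz":[0.004,0,-0.006],"spin":0},{"xyz":[0.004,0,-0.008],"spin":0},{"xyz":[0.005,0,-0.008],"spin":0},{"xyz":[0.006,0,-0.007],"spin":0},{"xyz":[0.006,0,-0.005],"spin":0},{"xyz":[0,0,0],"spin":0}]'|sed -n '1,2p;4p'
python3 go.py .468 .1908 .066 70
python3 pitch.py short side
```

```text
t: 31.8
tcp_pos: [0.4482, 0.1342, 0.0934]
force: [-0.1, 0.1, -1.2]
t 31.8 tcp [0.4482 0.1342 0.0934] head 70.0 tilt [ 0.003  0.002 -1.   ] w 0.0655 F [-0.1  0.1 -1.2] q [ 0.05  0.51 -0.53  2.09  0.42  0.65 -1.12]
shift now mm [59.9 -0.9 27.5] spin -0.0 | shift after spin mm [60.  -0.8 27.4]
side n 409 pitch 46.0 y off -0.4 axis off -6.7 reach mm 73.7 grip 27.8 0.0658 t 31.85
```

```bash

python3 -m jog '[{"xyz":[0.008,0,-0.005],"spin":0},{"xyz":[0.008,0,-0.004],"spin":0},{"xyz":[0.008,0,-0.003],"spin":0},{"xyz":[0.008,0,-0.002],"spin":0},{"xyz":[0.006,0,-0.001],"spin":0},{"xyz":[0,0,0],"spin":0}]'|sed -n '1,2p;4p'
python3 go.py .468 .1908 .066 70
python3 pitch.py short side
```

```text
t: 32.35
tcp_pos: [0.4602, 0.1694, 0.107]
force: [-0.5, -1.4, -1.5]
t 32.35 tcp [0.4602 0.1694 0.107 ] head 70.0 tilt [ 0.     0.001 -1.   ] w 0.0658 F [-0.5 -1.4 -1.5] q [-0.01  0.52 -0.54  2.02  0.41  0.71 -1.16]
shift now mm [22.7  0.1 41. ] spin -0.0 | shift after spin mm [22.8  0.1 41. ]
side n 339 pitch 73.4 y off -0.9 axis off -6.7 reach mm 70.5 grip 37.5 0.0655 t 32.4
```

```bash

python3 -m jog '[{"xyz":[0.008,0,-0.003],"spin":0},{"xyz":[0.008,0,-0.001],"spin":0},{"xyz":[0.005,0,0],"spin":0},{"xyz":[0,0,0],"spin":0}]'|sed -n '1,2p;4p'
python3 go.py .468 .1908 .066 70
python3 pitch.py short side
```

```text
t: 32.73
tcp_pos: [0.4675, 0.1891, 0.1111]
force: [-1.1, -2.5, 1.0]
t 32.73 tcp [0.4675 0.1891 0.1111] head 70.0 tilt [ 0.001  0.001 -1.   ] w 0.0657 F [-1.1 -2.5  1. ] q [-0.04  0.53 -0.55  1.99  0.4   0.73 -1.18]
shift now mm [ 1.7 -0.2 45.1] spin -0.0 | shift after spin mm [ 1.7 -0.1 45.1]
side n 260 pitch 86.0 y off -1.0 axis off -5.9 reach mm 76.8 grip 42.7 0.0658 t 32.78
```

```bash

python3 -m jog '[{"xyz":[0.006,0,0],"spin":0},{"xyz":[0,0,0],"spin":0},{"xyz":[0,0,0],"spin":0}]'|sed -n '1,2p;4p'
python3 go.py .468 .1908 .066 70
python3 pitch.py short side
```

```text
t: 33.03
tcp_pos: [0.4691, 0.1934, 0.1108]
force: [-2.1, -2.9, 0.2]
t 33.03 tcp [0.4691 0.1934 0.1108] head 69.9 tilt [-0.  0. -1.] w 0.0655 F [-2.1 -2.9  0.2] q [-0.05  0.54 -0.54  1.98  0.4   0.74 -1.19]
shift now mm [-2.8 -0.1 44.8] spin -0.1 | shift after spin mm [-2.8 -0.1 44.8]
side n 255 pitch 89.0 y off -1.0 axis off -5.6 reach mm 82.7 grip 42.9 0.0655 t 33.08
```

```bash

python3 -m jog '[{"xyz":[-0.0055,0.0008,0],"spin":0},{"xyz":[0,0,0.008],"spin":0},{"xyz":[0,0,0.008],"spin":0},{"xyz":[0,0,0.008],"spin":0},{"xyz":[0,0,0.005],"spin":0},{"xyz":[0,0,0],"spin":0},{"xyz":[0,0,0],"spin":0}]'|sed -n '1,2p;4p'
python3 pitch.py short side
python3 -m jog '[{"xyz":[0,0,0.0025],"spin":0},{"xyz":[0,0,0],"spin":0}]'|sed -n '1,2p;4p'
python3 -m jog '[{"xyz":[0,0,0.002],"spin":0},{"xyz":[0,0,0],"spin":0}]'|sed -n '1,2p;4p'
```

```text
t: 33.67
tcp_pos: [0.4673, 0.1872, 0.0809]
force: [-0.4, -2.7, -4.5]
side n 306 pitch 89.4 y off -1.0 axis off -6.3 reach mm 90.2 grip 42.4 0.0655 t 33.72
t: 33.88
tcp_pos: [0.4679, 0.1879, 0.0792]
force: [-0.4, -3.4, -1.7]
t: 34.05
tcp_pos: [0.4681, 0.1879, 0.0773]
force: [-1.2, -3.4, -1.3]
```

```bash

python3 -m jog '[{"xyz":[-0.003,0,0],"spin":0},{"xyz":[0,0,0],"spin":0}]'|sed -n '1,2p;4p'
python3 -m jog '[{"xyz":[0,0,0.002],"spin":0},{"xyz":[0,0,0.001],"spin":0},{"xyz":[0,0,0],"spin":0}]'|sed -n '1,2p;4p'
python3 -m jog '[{"xyz":[0,0,0.0015],"spin":0},{"xyz":[0,0,0],"spin":0}]'|sed -n '1,2p;4p'
python3 -m jog '[{"xyz":[0,0,0.0015],"spin":0},{"xyz":[0,0,0],"spin":0}]'|sed -n '1,2p;4p'
```

```text
t: 34.22
tcp_pos: [0.4671, 0.1852, 0.0775]
force: [-0.8, 0.1, -2.8]
t: 34.47
tcp_pos: [0.467, 0.1853, 0.0741]
force: [-0.3, -0.4, -1.6]
t: 34.63
tcp_pos: [0.467, 0.1852, 0.0726]
force: [1.0, -1.4, -1.8]
t: 34.8
tcp_pos: [0.4669, 0.1851, 0.0711]
force: [0.2, -1.3, -1.7]
```

```bash

python3 -m jog '[{"xyz":[0,0,0.0015],"spin":0},{"xyz":[0,0,0],"spin":0}]'|sed -n '1,2p;4p'
python3 -m jog '[{"xyz":[0,0,0.0015],"spin":0},{"xyz":[0,0,0],"spin":0}]'|sed -n '1,2p;4p'
python3 -m jog '[{"xyz":[0,0,0.0015],"spin":0},{"xyz":[0,0,0],"spin":0}]'|sed -n '1,2p;4p'
```

```text
t: 34.97
tcp_pos: [0.4668, 0.185, 0.0696]
force: [0.6, -0.9, -2.3]
t: 35.13
tcp_pos: [0.4669, 0.185, 0.0681]
force: [0.2, -0.7, -2.0]
t: 35.3
tcp_pos: [0.4671, 0.1854, 0.0668]
force: [-0.8, -0.5, -0.2]
```

```bash

python3 -m jog '[{"xyz":[0,0,0.0012],"spin":0},{"xyz":[0,0,0],"spin":0}]'|sed -n '1,2p;4p'
python3 pitch.py short side
python3 - <<'E'
from h import *
from bench import vision
a=vision.snapshot('side');c=a['img'][205:320,190:305];cv2.imwrite('pics/seat2.png',cv2.resize(c,(575,575),interpolation=3))
E
```

```text
t: 35.47
tcp_pos: [0.4675, 0.1863, 0.0662]
force: [0.7, 1.1, 5.8]
side n 291 pitch 82.5 y off -1.8 axis off -1.8 reach mm 88.8 grip 43.1 0.0654 t 35.52
```

View pics/seat2.png

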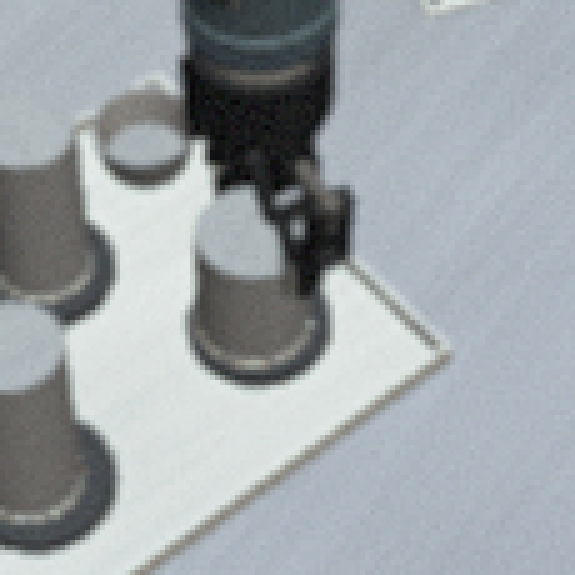

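The short cup's rim is on its foot at (250,365) and contact force is felt. I'll release, back up and verify.

```bash

python3 -m jog '[{"xyz":[0,0,0],"spin":0},{"xyz":[0,0,0],"spin":0},{"xyz":[0,0,0],"spin":0},{"xyz":[0,0,0],"spin":0}]' 0.083 20 |sed -n '1,2p;4,5p'
python3 -m jog '[{"xyz":[0,0,-0.015],"spin":0},{"xyz":[0,0,-0.03],"spin":0},{"xyz":[0,0,-0.035],"spin":0},{"xyz":[0,0,-0.035],"spin":0},{"xyz":[-0.02,0,-0.03],"spin":0},{"xyz":[-0.04,0,0],"spin":0},{"xyz":[-0.04,0,0],"spin":0},{"xyz":[-0.04,0,0],"spin":0},{"xyz":[0,0,0],"spin":0}]'|sed -n '1,2p;4p'
python3 - <<'E'
from h import *
from bench import vision
a=vision.snapshot('side');b=vision.snapshot('top')
for n,d,c,lo,hi in(('tallS',a,(.4986,.345),.12,.145),('driedS',a,(.5933,.2343),.12,.145),('shortS',a,(.468,.1908),.08,.12),('tallT',b,(.501,.3505),.12,.145),('driedT',b,(.5962,.2401),.12,.145),('shortT',b,(.4709,.1958),.08,.12)):
    w=cloud(d).reshape(-1,3);p=w[(np.hypot(w[:,0]-c[0],w[:,1]-c[1])<.04)&(w[:,2]>lo)&(w[:,2]<hi)]
    z=np.median(p[:,2]);p=p[abs(p[:,2]-z)<.005];k=np.linalg.lstsq(np.c_[p[:,:2]-p[:,:2].mean(0),np.ones(len(p))],p[:,2],rcond=None)[0]
    print(n,len(p),z.round(4),'tilt deg',np.degrees(np.arctan(np.hypot(*k[:2]))).round(1),'ctr',p.mean(0).round(4)[:2])
cv2.imwrite('pics/final.png',np.hstack([cv2.resize(a['img'],(400,300)),cv2.resize(b['img'],(400,300))]))
E
```

```text
t: 35.9
tcp_pos: [0.4669, 0.1849, 0.0655]
force: [0.2, -0.2, -0.3]
grip_width: 0.0826
t: 36.65
tcp_pos: [0.4157, 0.0456, 0.2097]
force: [0.3, -0.7, -1.5]
tallS 337 0.134 tilt deg 0.9 ctr [0.4996 0.3498]
driedS 261 0.1337 tilt deg 0.6 ctr [0.5914 0.2364]
shortS 363 0.094 tilt deg 0.7 ctr [0.4676 0.1967]
tallT 272 0.1346 tilt deg 0.6 ctr [0.5036 0.3526]
driedT 265 0.1344 tilt deg 0.6 ctr [0.5953 0.2391]
shortT 359 0.0943 tilt deg 0.3 ctr [0.4712 0.1993]
```

View pics/final.png

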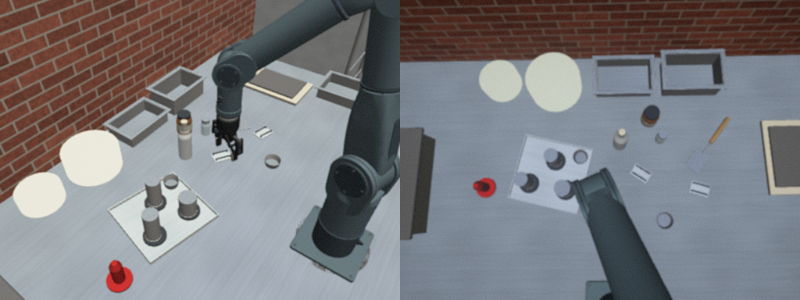

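Both cups are flat and at the right height (tops at 134 and 94 mm), and everything else is in place: in the left half the cups are at (153,225) and (187,205). Handing in.

```bash
python3 -c "
from bench import bot
print(bot.close_job())"
```

```text
the job is handed in; nothing more can be done
None
```

Both cups are upside down on their pegs, tall cup on the tall peg and short cup on the short one, rims flat on the feet; nothing else looks disturbed in the last pictures, and I handed the job in at about 37 s of the 61 s allowed.

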